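# Sauce bottle into the pull-out holder of the table caddy

### The arm

A 6-joint arm with a two-finger parallel gripper is mounted at the origin on the work surface. World frame = base frame: x ahead of the robot, y to its left, z up, the work surface at z = 0. Lengths are in m, angles in rad, forces in N, time in s.
With the tool pointing down it reaches from about 0.35 to 0.875 m from the base axis. Payload 4.2 kg.
Tool frame: the origin (TCP) lies at the very end of the fingers, on their centre line; the grasp point (between the pads) lies robot.tcp_to_grasp behind it (robot.tcp_to_grasp is the distance from the TCP to the grasp point, in m); z points along the fingers, x is the direction in which the jaws open and shut, and the axes are right-handed (so a half turn about z gives the same grasp; the last joint's range is limited). The gripper opens to 85 mm and grips with 20 to 120 N. Pads are 22 mm wide; open, the fingers measure 114 mm over their backs; the gripper's body (76 mm by 85 mm) begins 54 mm behind the grasp point. The pads swing forward as they close: fully open they stand 13 mm farther back than shut.
Start: joints at [1.529, 0.385, 0.008, 0, -1.194, -0.259], TCP at [0.185, 0.597, 0.231] pointing down, gripper open.
Joint ranges: [-3.14, 3.14], [-1.21, 2.06], [-1.07, 1.41], [-3.16, 2.05], [-2.99, -0.16], [-3.1, 3.1]. Speed limits (rad/s): [2.79, 2.79, 3.14, 3.14, 3.14, 3.14].

### API

Orientations are given as a unit quaternion [x, y, z, w].
In Python, from plant import robot gives the robot as it stands.
- The arm moves only by the tool send_rows, never from a script. Its argument "rows" is one flat list of numbers, 7 for each row, row after row: the closure in counts, from 0 (fully open) to 255 (shut), then the shift along the tool's x, y, z as a fraction of full scale, then the turn, a rotation vector about the tool's x, y, z as a fraction of full scale. A call has 1 to 5 rows; each row shifts and turns the pose as measured when the row begins, along the tool's axes as they then stand; what a row does not reach is not made up. Full scale, the value 1, is 0.02 m for a shift and 4 degrees for a turn. A row lasts 1/12 s, in which the tool goes at most 41.7 mm and 7.16 degrees, less where a joint would pass 70% of its speed; a pose out of reach is approached as far as the arm can. A call with a number of a shift or a turn outside -1 to 1 is refused whole. A call with a gripper value outside its range is refused whole. The fingers move at their own pace and stop on an object; "grip_force" is the grip in N (left out, the last holds). Time passes only in rows, so rows that do not move let the fingers close. It gives the time, the measured TCP pose, the force and the opening at its end, in the units of the state.
- robot.read_state(): the state, without advancing time (a new reading comes with each control period).
- robot.read_camera(name): name is "scene" or "top" or "wrist"; returns the picture (480x640x3 uint8, blue, green, red); there is no depth.
- robot.calibration(name): a dict with "K" (3x3 intrinsics, pixels), "dist_coeffs" ([k1, k2, p1, p2, k3] as OpenCV has them; the pictures are not rectified), "rvec" (rotation vector, rad) and "tvec" (3), from world to camera coordinates, as OpenCV has them; the wrist camera has in their place "mount" (4x4, takes a point from camera to tool coordinates, whose origin is the TCP and whose axes are the tool frame's). Camera axes: x right, y down, z forward; pixel columns grow to the right and rows downward; lengths in m; the calibration is good to about 2 mm. A picture is of the moment at which its call begins: read the wrist's pose just before it. calibration takes no time and is no camera call.
- robot.hand_in(): hands the job in, once; it reports no verdict.
Trained networks look in the newest picture that a camera, given by its name, has taken for a name from the list of things; names that differ only in an ending like _2 or _b are one class to them, and where a whole thing is asked for, a point or a joint stands for the part that bears it (a point fixed in the world has none). Each returns a list of dicts, best first, with "conf" (0 to 1); they miss things now and then, are a little off and sometimes report something else, mostly with a low value. They report only what shows in the picture. A call takes as long as a camera call.
- robot.regions_of(camera, thing): "region" (480x640 bool, what is visible of it) and "rect" ([left, top, right, bottom] in pixels, round what is visible of it).
The state is a dict: "t": time; "joints": joint angles; "qd": joint speeds; "joint_efforts": joint torques, N m; "tool_pos": TCP position; "tcp_rot": TCP orientation; "ft_force": force on the tool from outside, world axes, zero at the start; "wrist_torque": the same for the moment, N m; "gripper_width": finger opening in m.
Only numpy, scipy, OpenCV 4.12 (cv2) and the standard library are available. Lean on these libraries where they do the work, as an engineer would, in place of code of your own. Each camera call takes 0.05 s, during which the arm holds its last target. There are 200 camera calls.

### The job

Pull the caddy's spring-loaded bottle holder out by its black grip all the way to its stop, so that it stays out, then stand the tall sauce bottle upright in the holder's ring, down on its floor, and let go. The holder must stay fully out, and the jar, the cup and the pot must be left standing where they are.

Things in the scene. Friction and masses are not known exactly. Their poses are not given: they have to be found in the camera images.
- caddy: fixed steel box 170 deep (x) x 130 wide (y) x 150 mm high. Origin at table level below the middle of its front face; +x points into the caddy, -x out of its front. Its top shelf (146 wide, underside 140 mm up) overhangs the front by 40 mm: the black grip below needs a tool tilted 30 to 40 deg, fingers down and into the caddy. Two spice pots fixed on the shelf's rear, top 203 mm up
- holder (a joint): how far the bottle holder is pulled out, in m: 0 home, 0.14 at its stop. It slides level along the caddy's -x. An over-centre spring resists with up to about 10 N and draws the holder home if let go before about 0.122; past that it draws it to the stop and keeps it there with about 8 N
- pull_grip (a point): grasp point of the holder's black grip, 62 mm above the table; moves with the holder; axes as the caddy's. The grip is an upright paddle 18 mm thick (y: pinch across this), 46 high (25 below this point to 21 above), 63 deep (21 mm in front of this point to 42 behind). Home: the point is 52 mm in front of the caddy's front face, 12 mm out from under the shelf's edge
- ring_floor (a point): centre of the floor inside the holder's round ring, 18 mm above the table; moves with the holder; axes as the caddy's. Ring bore 56 mm, outside 66, 37 high above this floor. Home: hidden 45 mm behind the caddy's face; fully out: 95 mm in front of it. In front of it (-x) are the holder's front plate (51 mm off, 108 wide, top 68 mm above the table) and the grip's point (97 mm off)
- bottle: tall plain steel sauce bottle, loose, standing upright: diameter 48 mm up to 110 mm, then a shoulder to a 24 mm neck, 140 mm high in all, about 0.25 kg. Origin at the centre of its underside, z up its axis. Grasp it across the body about 95 mm above the underside
- jar: bystander: short wide steel jar with a lid, diameter 58 mm, 78 mm high, loose. Origin at the centre of its underside
- cup: bystander: open steel drinking cup, rim diameter 70 mm, 75 mm high, loose. Origin at the centre of its underside
- pot: bystander: aluminium cooking pot, rim diameter 150 mm, 80 mm high, with handles, loose, 0.8 kg. Origin at the centre of its underside

How it is judged:
By the outcome, as a careful person would: the job done as asked, in the order asked, and still so for the second after the job is handed in, with the robot touching nothing.
It also fails if it takes over 64 s, if anything falls off the work surface, if the arm or the gripper's body presses on something with over 40 N, if the wrist force passes 120 N, or if a joint passes its speed limit or range.

## Working session

There is one attempt and no reset: what is moved stays moved. The work goes in short steps, Python scripts to look and compute and a tool call to move; the robot and the scene stay as the last step left them, time stands still between calls to the robot, and variables do not carry over. Pictures are saved under pics/ and viewed, about 8 in all and at most 12, crops included, and the job is handed in when it is done.

Besides the shell and the picture viewer there is one more tool, called after ">>>" as name(argument=value, ...), one argument or row to a line, values as JSON. send_rows: Moves the arm, as the interface text tells. Shift numbers are shares of 0.02 m and turn numbers shares of 4 degrees, none past 1 either way. Its arguments: {"type":"object","properties":{"rows":{"type":"array","items":{"type":"number"}},"grip_force":{"type":"number"}},"required":["rows"]}

```bash
ls; mkdir -p pics
cat > h.py <<'E'
import numpy as np, cv2
from scipy.spatial.transform import Rotation as R
from plant import robot
def cam(name):
    """K, d, Rwc, t (world->cam)"""
    c=robot.calibration(name); K=np.array(c["K"],float); d=np.array(c["dist_coeffs"],float)
    if "mount" in c:
        s=robot.read_state(); T=np.eye(4); T[:3,:3]=R.from_quat(s["tcp_rot"]).as_matrix(); T[:3,3]=s["tool_pos"]
        M=np.linalg.inv(T@np.array(c["mount"])); return K,d,M[:3,:3],M[:3,3]
    return K,d,cv2.Rodrigues(np.array(c["rvec"],float))[0],np.array(c["tvec"],float).ravel()
def proj(C,P):
    K,d,Rm,t=C; return cv2.projectPoints(np.atleast_2d(np.array(P,float)),cv2.Rodrigues(Rm)[0],t,K,d)[0].reshape(-1,2)
def ray(C,uv,z):
    K,d,Rm,t=C; n=cv2.undistortPoints(np.array(uv,float).reshape(-1,1,2),K,d).reshape(-1,2)
    v=np.c_[n,np.ones(len(n))]@Rm; o=-Rm.T@t
    return o+v*((z-o[2])/v[:,2])[:,None]
E
python3 - <<'E'
from h import *
s=robot.read_state(); print({k:np.round(v,3) for k,v in s.items()}, robot.tcp_to_grasp)
for n in ["scene","top","wrist"]:
    im=robot.read_camera(n); cv2.imwrite(f"pics/{n}0.png",im); C=cam(n); print(n,"cam at",-C[2].T@C[3])
    for th in ["caddy","holder","pull_grip","bottle","jar","cup","pot"]:
        r=robot.regions_of(n,th)
        print(n,th,[(round(q["conf"],2),np.round(q["rect"]).tolist(),int(q["region"].sum())) for q in r[:2]])
        if r: np.save(f"{n}_{th}.npy",r[0]["region"])
im=np.hstack([cv2.resize(cv2.imread(f"pics/{n}0.png"),(800,600)) for n in ["top"]]);
E
```

```text
pics
{'t': np.float64(0.0), 'joints': array([ 1.529e+00,  3.860e-01,  7.000e-03, -1.000e-03, -1.194e+00,
       -2.590e-01]), 'qd': array([ 0.001,  0.001,  0.001, -0.   , -0.001, -0.001]), 'joint_efforts': array([-0.0000e+00, -3.9228e+01,  1.8840e+01,  4.1860e+00, -5.0000e-03,
       -0.0000e+00]), 'tool_pos': array([0.185, 0.596, 0.23 ]), 'tcp_rot': array([-0.593,  0.805, -0.001, -0.001]), 'ft_force': array([ 0.389, -0.133,  0.354]), 'wrist_torque': array([ 0.068, -0.025, -0.026]), 'gripper_width': np.float64(0.086)} 0.0187
scene cam at [ 0.76434897 -0.08477893  0.98495189]
scene caddy [(0.65, [396.0, 214.0, 558.0, 318.0], 12906)]
scene holder [(0.9, [395.0, 263.0, 435.0, 305.0], 398)]
scene pull_grip [(0.9, [397.0, 262.0, 433.0, 304.0], 418)]
scene bottle [(0.66, [166.0, 206.0, 208.0, 248.0], 1310), (0.61, [153.0, 314.0, 195.0, 349.0], 1123)]
scene jar [(0.66, [260.0, 353.0, 295.0, 384.0], 997)]
scene cup [(0.71, [168.0, 206.0, 208.0, 250.0], 1313), (0.52, [394.0, 262.0, 435.0, 304.0], 414)]
scene pot [(0.93, [418.0, 98.0, 526.0, 180.0], 5755)]
top cam at [ 0.30135697 -0.0206419   1.04767389]
top caddy [(0.57, [94.0, 116.0, 252.0, 232.0], 11190)]
top holder [(0.6, [224.0, 192.0, 254.0, 210.0], 374)]
top pull_grip [(0.63, [220.0, 187.0, 252.0, 211.0], 351)]
top bottle [(0.77, [445.0, 162.0, 482.0, 202.0], 988), (0.26, [222.0, 187.0, 252.0, 208.0], 348)]
top jar [(0.75, [357.0, 119.0, 387.0, 159.0], 943), (0.53, [222.0, 187.0, 251.0, 210.0], 355)]
top cup [(0.95, [423.0, 261.0, 462.0, 299.0], 1221)]
top pot [(0.74, [74.0, 288.0, 194.0, 374.0], 6630)]
wrist cam at [0.25725462 0.57416491 0.37522189]
wrist caddy []
wrist holder []
wrist pull_grip []
wrist bottle []
wrist jar []
wrist cup []
wrist pot [(0.63, [555.0, 0.0, 640.0, 60.0], 4025)]
```

View pics/top0.png

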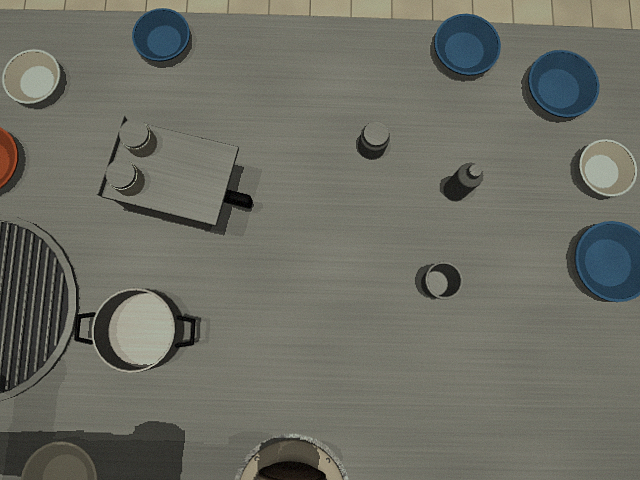

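View pics/scene0.png

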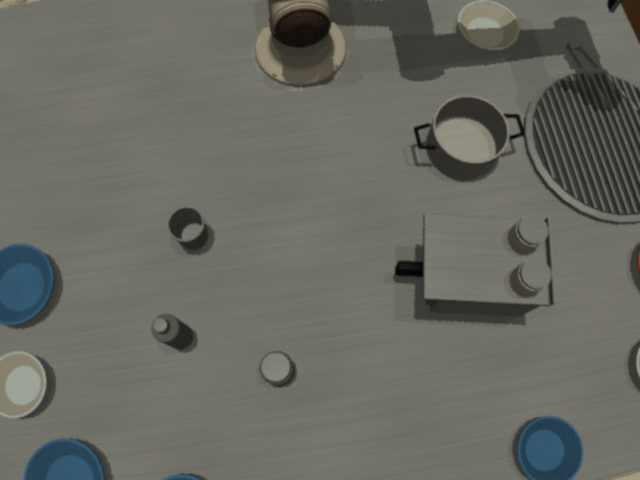

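The top view shows the caddy upper left (shelf front corners about (238,147) and (218,226), grip pointing right, tip about (253,203)). The bottle is at (463,182), the jar at (373,140), the cup at (442,280) and the pot at (135,330). In the scene view the bottle is at (174,331), so the network's second bottle hit there is the right one; its first is the cup.

```bash
cat > fit.py <<'E'
from h import *
from scipy.optimize import least_squares
def hull_centroid(C,x,y,prof):
    a=np.linspace(0,2*np.pi,40); P=np.vstack([np.c_[x+r*np.cos(a),y+r*np.sin(a),0*a+z] for r,z in prof])
    h=cv2.convexHull(proj(C,P).astype(np.float32))[:,0]; return np.array([(h[:,0].min()+h[:,0].max())/2,(h[:,1].min()+h[:,1].max())/2]) ,h
prof=dict(bottle=[(.024,0),(.024,.11),(.012,.125),(.012,.14)],jar=[(.029,0),(.029,.078)],cup=[(.025,0),(.035,.075)])
def fit(obs,prof,x0):
    f=lambda p:np.concatenate([hull_centroid(C,p[0],p[1],prof)[0]-[(r[0]+r[2])/2,(r[1]+r[3])/2] for C,r in obs])
    s=least_squares(f,x0); return s.x,s.fun
def shelf(C,p,extra=None):
    x,y,a=p; c,s=np.cos(a),np.sin(a)
    L=np.array([[-.04,.073,.15],[-.04,-.073,.15],[-.073,0,.083]] if extra is None else extra)
    return proj(C,np.c_[x+c*L[:,0]-s*L[:,1],y+s*L[:,0]+c*L[:,1],L[:,2]])
E
python3 - <<'E'
from fit import *
T,S=cam("top"),cam("scene")
def rect(n,th): 
    m=np.argwhere(np.load(f"{n}_{th}.npy")); return [m[:,1].min(),m[:,0].min(),m[:,1].max()+1,m[:,0].max()+1]
print("bottle",fit([(T,rect("top","bottle")),(S,[153,314,195,349])],prof["bottle"],[.6,-.3]))
print("jar",fit([(T,rect("top","jar")),(S,rect("scene","jar"))],prof["jar"],[.6,-.1]))
print("cup",fit([(T,rect("top","cup")),(S,rect("scene","cup"))],prof["cup"],[.4,-.2]))
print("pot",ray(T,[(136,331)],.08),ray(S,[(471,131)],.08))
# caddy: +y_caddy side = left when facing +x
tp=np.array([[218,226],[238,147],[253,203]]);sp=np.array([[424,214],[425,302],[396,268.]])
for order in ([0,1,2],[1,0,2]):
  f=lambda p:np.r_[(shelf(T,p)-tp[order]).ravel(),(shelf(S,p)-sp[order]).ravel()]
  s=least_squares(f,[.5,.3,1.3]);print("caddy",s.x,np.degrees(s.x[2]),s.cost,np.round(s.fun,1))
E
```

```text
bottle (array([ 0.58932904, -0.30810051]), array([-4.53878784, -1.39093018,  0.85025024, -1.73046875]))
jar (array([ 0.68107829, -0.14349161]), array([-0.42443848, -4.35327148, -0.91290283,  0.37689209]))
cup (array([ 0.40147314, -0.27010318]), array([-0.90319824, -3.61209106, -1.07998657, -0.05575562]))
pot [[0.29032523 0.2823608  0.08      ]] [[0.30175198 0.28930225 0.08      ]]
caddy [0.55489953 0.16107628 1.37088613] 78.54598920192059 46.91729567425529 [-1.3 -2.1 -0.2 -2.3 -3.2 -5.7 -3.2 -1.3 -2.5 -3.4 -0.1 -3.2]
caddy [ 0.53560279  0.06298137 -1.75880066] -100.7718546861337 1117.0121709907978 [ 10.3  -0.   10.5   0.6 -27.2 -10.9 -14.5  -3.8 -15.6  -1.7  26.   -2.4]
```

```bash
cat > mv.py <<'E'
from h import *
from scipy.linalg import logm
def Rtool(yaw,tilt):
    """tool z = down tilted by tilt toward caddy +x (heading yaw); tool y along that heading"""
    xc=np.array([np.cos(yaw),np.sin(yaw),0]); Z=np.array([0,0,1.]); z=np.sin(tilt)*xc-np.cos(tilt)*Z; y=np.cos(tilt)*xc+np.sin(tilt)*Z
    return np.c_[np.cross(y,z),y,z]
def rows(p,Rm,p0=None,R0=None):
    """equal rows (screw motion) from the present pose; prints n and row; returns end"""
    if p0 is None: s=robot.read_state(); p0=s["tool_pos"]; R0=R.from_quat(s["tcp_rot"]).as_matrix()
    A=np.eye(4);A[:3,:3]=R0;A[:3,3]=p0;B=np.eye(4);B[:3,:3]=Rm;B[:3,3]=p
    w=R.from_matrix(R0.T@Rm).as_rotvec(); d=R0.T@(np.array(p)-p0)
    n=int(max(np.ceil(np.abs(np.degrees(w)/4).max()-.02),np.ceil(np.abs(d/.02).max()-.02),1))
    while 1:
        L=np.real(logm(np.linalg.inv(A)@B))/n
        v=L[:3,3]/.02; q=np.degrees([L[2,1],L[0,2],L[1,0]])/4
        # use the exact one-row displacement
        from scipy.linalg import expm
        v=expm(L)[:3,3]/.02
        if max(np.abs(v).max(),np.abs(q).max())<=1.0: break
        n+=1
    X=A.copy(); path=[]
    for i in range(n): X=X@expm(L); path.append(X[:3,3].copy())
    print("n",n,"shift",np.round(v,2),"turn",np.round(q,2)); print("  path",*[np.round(path[i],2).tolist() for i in sorted({0,n//4,n//2,3*n//4,n-1})])
    return np.array(p),Rm
E
python3 - <<'E'
from mv import *
s=robot.read_state(); R0=R.from_quat(s["tcp_rot"]).as_matrix()
y=1.371
a=rows(s["tool_pos"]+[0,0,.08],R0)
b=rows(np.array([.5,0.02,.30]),Rtool(y,np.radians(35)),*a)
g=np.array([.545,.110,.062]); Rt=Rtool(y,np.radians(35))
c=rows(g+Rt[:,2]*(.0187-.12),Rt,*b)
E
```

```text
n 4 shift [-0.  0. -1.] turn [ 0. -0.  0.]
  path [0.19, 0.6, 0.25] [0.19, 0.6, 0.27] [0.19, 0.6, 0.29] [0.19, 0.6, 0.31]
n 35 shift [ 0.06 -1.   -0.29] turn [-0.2  -0.18  0.58]
  path [0.2, 0.59, 0.32] [0.34, 0.5, 0.35] [0.46, 0.36, 0.36] [0.51, 0.18, 0.34] [0.5, 0.02, 0.3]
n 8 shift [-0.16 -0.36  0.93] turn [-0. -0.  0.]
  path [0.5, 0.02, 0.28] [0.51, 0.03, 0.24] [0.52, 0.04, 0.2] [0.53, 0.05, 0.16] [0.53, 0.05, 0.14]
```

>>> send_rows(
  rows=[0,0,0,-1,0,0,0,0,0,0,-1,0,0,0,0,0,0,-1,0,0,0,0,0,0,-1,0,0,0,0,0.06,-1,-0.29,-0.2,-0.18,0.58],
)

```text
t: 1.62
tool_pos: [0.2017, 0.5895, 0.3163]
tcp_rot: [-0.578, 0.816, 0.006, -0.002]
ft_force: [0.7, 0.8, 0.3]
gripper_width: 0.0859
```

>>> send_rows(
  rows=[0,0.06,-1,-0.29,-0.2,-0.18,0.58,0,0.06,-1,-0.29,-0.2,-0.18,0.58,0,0.06,-1,-0.29,-0.2,-0.18,0.58,0,0.06,-1,-0.29,-0.2,-0.18,0.58,0,0.06,-1,-0.29,-0.2,-0.18,0.58],
)

```text
t: 2.03
tool_pos: [0.293, 0.5423, 0.3437]
tcp_rot: [-0.489, 0.87, 0.056, 0.004]
ft_force: [-0.3, 0.9, 0.1]
gripper_width: 0.0855
```

>>> send_rows(
  rows=[0,0.06,-1,-0.29,-0.2,-0.18,0.58,0,0.06,-1,-0.29,-0.2,-0.18,0.58,0,0.06,-1,-0.29,-0.2,-0.18,0.58,0,0.06,-1,-0.29,-0.2,-0.18,0.58,0,0.06,-1,-0.29,-0.2,-0.18,0.58],
)

```text
t: 2.45
tool_pos: [0.3754, 0.4723, 0.3605]
tcp_rot: [-0.392, 0.914, 0.105, 0.01]
ft_force: [-0.1, 0.7, 0.7]
gripper_width: 0.0852
```

>>> send_rows(
  rows=[0,0.06,-1,-0.29,-0.2,-0.18,0.58,0,0.06,-1,-0.29,-0.2,-0.18,0.58,0,0.06,-1,-0.29,-0.2,-0.18,0.58,0,0.06,-1,-0.29,-0.2,-0.18,0.58,0,0.06,-1,-0.29,-0.2,-0.18,0.58],
)

```text
t: 2.87
tool_pos: [0.4416, 0.3852, 0.3669]
tcp_rot: [-0.289, 0.945, 0.151, 0.015]
ft_force: [0.4, 0.0, 0.6]
gripper_width: 0.0856
```

>>> send_rows(
  rows=[0,0.06,-1,-0.29,-0.2,-0.18,0.58,0,0.06,-1,-0.29,-0.2,-0.18,0.58,0,0.06,-1,-0.29,-0.2,-0.18,0.58,0,0.06,-1,-0.29,-0.2,-0.18,0.58,0,0.06,-1,-0.29,-0.2,-0.18,0.58],
)

```text
t: 3.28
tool_pos: [0.4879, 0.2861, 0.3629]
tcp_rot: [-0.183, 0.963, 0.196, 0.021]
ft_force: [0.3, 0.4, -0.6]
gripper_width: 0.0854
```

>>> send_rows(
  rows=[0,0.06,-1,-0.29,-0.2,-0.18,0.58,0,0.06,-1,-0.29,-0.2,-0.18,0.58,0,0.06,-1,-0.29,-0.2,-0.18,0.58,0,0.06,-1,-0.29,-0.2,-0.18,0.58,0,0.06,-1,-0.29,-0.2,-0.18,0.58],
)

```text
t: 3.7
tool_pos: [0.5118, 0.1801, 0.3484]
tcp_rot: [-0.074, 0.968, 0.239, 0.026]
ft_force: [1.1, 1.4, 0.2]
gripper_width: 0.0854
```

>>> send_rows(
  rows=[0,0.06,-1,-0.29,-0.2,-0.18,0.58,0,0.06,-1,-0.29,-0.2,-0.18,0.58,0,0.06,-1,-0.29,-0.2,-0.18,0.58,0,0.06,-1,-0.29,-0.2,-0.18,0.58,0,0.06,-1,-0.29,-0.2,-0.18,0.58],
)

```text
t: 4.12
tool_pos: [0.5121, 0.0734, 0.3243]
tcp_rot: [0.036, 0.96, 0.277, 0.032]
ft_force: [0.5, -0.1, -0.3]
gripper_width: 0.0853
```

>>> send_rows(
  rows=[0,0.06,-1,-0.29,-0.2,-0.18,0.58,0,0.06,-1,-0.29,-0.2,-0.18,0.58,0,0.06,-1,-0.29,-0.2,-0.18,0.58,0,0.06,-1,-0.29,-0.2,-0.18,0.58],
)

```text
t: 4.45
tool_pos: [0.4954, -0.0088, 0.2989]
tcp_rot: [0.124, 0.943, 0.306, 0.036]
ft_force: [0.7, 0.1, -0.4]
gripper_width: 0.0855
```

```bash
cat > look.py <<'E'
from fit import *
# refit the caddy+holder from the wrist picture, by network regions
C=cam("wrist"); im=robot.read_camera("wrist"); cv2.imwrite("pics/w1.png",im)
p=[.555,.161,1.371]; H=robot.read_state()
for th in ["caddy","pull_grip","holder"]:
    for r in robot.regions_of("wrist",th)[:2]: print(th,round(r["conf"],2),np.round(r["rect"]))
gr=[[-.073,s*.009,z] for s in(1,-1) for z in (.083,.037)]
ed=[[-.04,.073,.15],[-.04,-.073,.15],[-.04,.073,.14],[-.04,-.073,.14]]
q=shelf(C,p,gr+ed); print(np.round(q))
for u in q: cv2.circle(im,tuple(int(a) for a in u),4,(0,0,255),1)
cv2.imwrite("pics/w1o.png",im); print(np.round(H["tool_pos"],4),H["t"])
from mv import *
Rt=R.from_quat(H["tcp_rot"]).as_matrix(); print("z_t",Rt[:,2],"tilt",np.degrees(np.arccos(-Rt[2,2])),"y head",np.degrees(np.arctan2(Rt[1,1],Rt[0,1])))
E
python3 look.py
```

```text
caddy 0.93 [219. 124. 389. 375.]
pull_grip 0.64 [256. 119. 359. 199.]
holder 0.62 [254. 123. 361. 199.]
[[310. 149.]
 [311. 117.]
 [290. 150.]
 [292. 118.]
 [389. 229.]
 [217. 237.]
 [388. 220.]
 [219. 228.]]
[ 0.4938 -0.0115  0.2969] 4.5
z_t [ 0.14138281  0.56656693 -0.81179604] tilt 35.728217587229 y head 74.45145485347714
```

View pics/w1o.png

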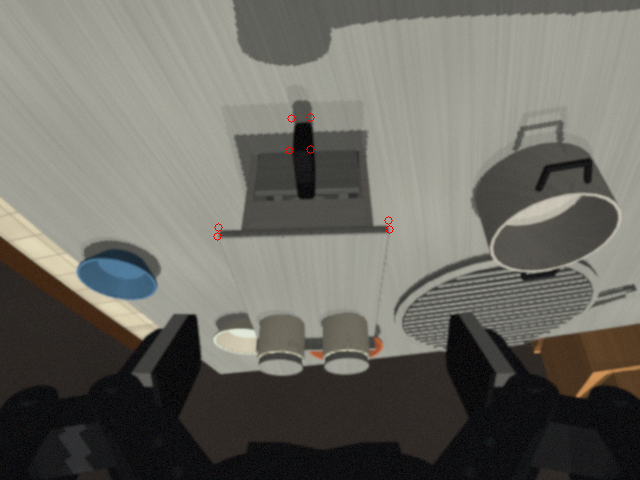

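The wrist view shows the paddle at u 295–315, v 122–198, and the shelf edge from (219,233) to (390,229). My projections are within about 3 px. Next is a light refit and the pre-grasp move.

Run:
```python
from fit import *
from mv import *
C=cam("wrist")
L=[[-.04,.073,.145],[-.04,-.073,.145],[-.073,0,.037],[-.073,.009,.083],[-.073,-.009,.083]]
obs=np.array([[390.5,228.5],[218.5,233],[303.5,122],[314.5,152],[294.5,152]])
w=np.array([[1,1],[1,1],[1,1],[1,0],[1,0]])
s=least_squares(lambda p:((shelf(C,p,L)-obs)*w).ravel(),[.555,.161,1.371]);print(s.x,np.degrees(s.x[2]),np.round(s.fun,1))
x,y,a=s.x; xc=np.array([np.cos(a),np.sin(a),0]); g=np.array([x,y,.062])-.054*xc; print("grip",g)
Rt=Rtool(a,np.radians(36))
b=rows(g+Rt[:,2]*(.0187-.10),Rt); c=rows(g+Rt[:,2]*.0187,Rt,*b)
```

```text
[0.55570824 0.16539411 1.33710436] 76.6104365808955 [-0.7  0.9  1.5 -0.   1.1 -1.2 -0.7  0.  -1.   0. ]
grip [0.54320342 0.11286194 0.062     ]
n 10 shift [-0.09 -0.17  0.93] turn [-0.    0.01 -0.03]
  path [0.5, -0.0, 0.28] [0.51, 0.01, 0.25] [0.52, 0.04, 0.2] [0.52, 0.05, 0.16] [0.53, 0.07, 0.13]
n 6 shift [-0.   -0.    0.83] turn [0. 0. 0.]
  path [0.53, 0.08, 0.11] [0.54, 0.09, 0.1] [0.54, 0.1, 0.07] [0.54, 0.11, 0.06] [0.55, 0.12, 0.05]
```

>>> send_rows(
  rows=[0,-0.09,-0.17,0.93,0,0.01,-0.03,0,-0.09,-0.17,0.93,0,0.01,-0.03,0,-0.09,-0.17,0.93,0,0.01,-0.03,0,-0.09,-0.17,0.93,0,0.01,-0.03,0,-0.09,-0.17,0.93,0,0.01,-0.03],
)

```text
t: 5.07
tool_pos: [0.5197, 0.0325, 0.219]
tcp_rot: [0.112, 0.945, 0.305, 0.044]
ft_force: [0.5, 0.0, 0.3]
gripper_width: 0.0852
```

>>> send_rows(
  rows=[0,-0.09,-0.17,0.93,0,0.01,-0.03,0,-0.09,-0.17,0.93,0,0.01,-0.03,0,-0.09,-0.17,0.93,0,0.01,-0.03,0,-0.09,-0.17,0.93,0,0.01,-0.03,0,-0.09,-0.17,0.93,0,0.01,-0.03],
)

```text
t: 5.48
tool_pos: [0.5429, 0.078, 0.1336]
tcp_rot: [0.099, 0.946, 0.305, 0.047]
ft_force: [-0.5, 0.3, -0.4]
gripper_width: 0.0853
```

```bash
sed -i 's/w1/w2/g; s/p=\[.555,.161,1.371\]/p=[.5557,.1654,1.337]/' look.py
cat >> look.py <<'E'
x,y,a=p; xc=np.array([np.cos(a),np.sin(a),0]); g=np.array([x,y,.062])-.054*xc
rows(g+Rt[:,2]*.0187,Rtool(a,np.radians(36)))
E
python3 look.py
```

```text
caddy 0.78 [186. 169. 468. 460.]
caddy 0.46 [564. 222. 638. 384.]
holder 0.65 [250. 170. 423. 301.]
[[362. 236.]
 [360. 168.]
 [324. 235.]
 [326. 167.]
 [500. 402.]
 [176. 393.]
 [496. 381.]
 [181. 371.]]
[0.5416 0.0795 0.13  ] 5.5333
z_t [ 0.14380817  0.56892039 -0.80972143] tilt 35.931276628718365 y head 78.45593151963287
n 5 shift [ 0.08 -0.14  0.98] turn [-0.01  0.04  0.08]
  path [0.54, 0.09, 0.12] [0.54, 0.1, 0.1] [0.54, 0.1, 0.08] [0.55, 0.11, 0.06] [0.55, 0.12, 0.05]
```

View pics/w2o.png

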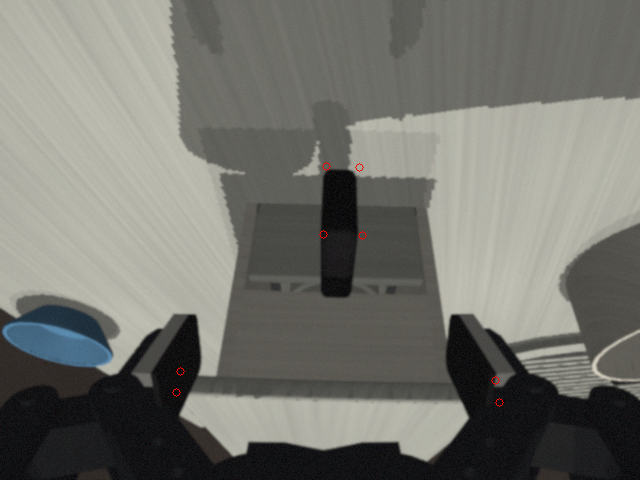

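The paddle is at u 323–357 (centre 340), 3 px left of my projection. I'll go in and close.

>>> send_rows(
  rows=[0,0.06,-0.14,0.98,0,0.04,0.08,0,0.06,-0.14,0.98,0,0.04,0.08,0,0.06,-0.14,0.98,0,0.04,0.08,0,0.06,-0.14,0.98,0,0.04,0.08,0,0.06,-0.14,0.98,0,0.04,0.08],
)

```text
t: 6.1
tool_pos: [0.5576, 0.1222, 0.0582]
tcp_rot: [0.106, 0.945, 0.307, 0.049]
ft_force: [-0.3, -0.8, -0.2]
gripper_width: 0.0854
```

```bash
cat > chk.py <<'E'
from mv import *
s=robot.read_state(); x,y,a=.5557,.1654,1.337; xc=np.array([np.cos(a),np.sin(a),0]); yc=np.array([-xc[1],xc[0],0])
Rt=R.from_quat(s["tcp_rot"]).as_matrix(); d=s["tool_pos"]-.0187*Rt[:,2]-[x,y,0]
print("grasp pt in caddy frame",np.round([d@xc,d@yc,d[2]],4),"tilt",np.degrees(np.arccos(-Rt[2,2])),"head",np.degrees(np.arctan2(Rt[1,1],Rt[0,1])),"F",np.round(s["ft_force"],1),"w",s["gripper_width"],"t",s["t"])
print("1 row for -x_c 20mm in tool axes:",np.round(Rt.T@(-xc),2)," up:",np.round(Rt.T@[0,0,1],2))
E
python3 chk.py
```

```text
grasp pt in caddy frame [-0.0526 -0.0114  0.0733] tilt 36.20168850015571 head 77.87210355042906 F [-0.3 -0.8 -0.2] w 0.08538748210542697 t 6.1
1 row for -x_c 20mm in tool axes: [ 0.   -0.81 -0.59]  up: [-0.03  0.59 -0.81]
```

>>> send_rows(
  rows=[0,0.3,-0.18,0.25,0,0,0,0,0.3,-0.18,0.25,0,0,0,0,0,0,0,0,0,0],
)

```text
t: 6.35
tool_pos: [0.546, 0.1257, 0.046]
tcp_rot: [0.104, 0.945, 0.307, 0.049]
ft_force: [-0.3, -0.5, 0.2]
gripper_width: 0.0854
```

```bash
python3 chk.py
```

```text
grasp pt in caddy frame [-0.0519  0.0006  0.0611] tilt 36.25247317018975 head 78.06686609923356 F [-0.3 -0.5  0.2] w 0.08537848550218398 t 6.35
1 row for -x_c 20mm in tool axes: [ 0.   -0.81 -0.59]  up: [-0.03  0.59 -0.81]
```

Well placed. Closing.

>>> send_rows(
  rows=[255,0,0,0,0,0,0,255,0,0,0,0,0,0,255,0,0,0,0,0,0,255,0,0,0,0,0,0,255,0,0,0,0,0,0],
  grip_force=70,
)

```text
t: 6.77
tool_pos: [0.5482, 0.1239, 0.0513]
tcp_rot: [0.103, 0.944, 0.308, 0.054]
ft_force: [-0.4, -0.4, -0.4]
gripper_width: 0.0257
```

>>> send_rows(
  rows=[255,0,0,0,0,0,0,255,0,0,0,0,0,0,255,0,0,0,0,0,0],
)

```text
t: 7.02
tool_pos: [0.5479, 0.1238, 0.0518]
tcp_rot: [0.103, 0.944, 0.308, 0.052]
ft_force: [3.5, -1.9, 0.8]
gripper_width: 0.0174
```

```bash
python3 chk.py
```

```text
grasp pt in caddy frame [-0.0534 -0.0016  0.0668] tilt 36.38859073166378 head 78.41420895377819 F [ 3.5 -1.9  0.8] w 0.017404658662226877 t 7.0167
1 row for -x_c 20mm in tool axes: [ 0.01 -0.81 -0.59]  up: [-0.04  0.59 -0.81]
```

Gripped at 17.4 mm. Pulling.

>>> send_rows(
  rows=[255,0,-0.65,-0.47,0,0,0,255,0,-0.65,-0.47,0,0,0,255,0,-0.65,-0.47,0,0,0,255,0,-0.65,-0.47,0,0,0,255,0,-0.65,-0.47,0,0,0],
)

```text
t: 7.43
tool_pos: [0.5325, 0.0562, 0.052]
tcp_rot: [0.101, 0.942, 0.316, 0.05]
ft_force: [6.6, 10.4, -1.9]
gripper_width: 0.0172
```

```bash
python3 chk.py
```

```text
grasp pt in caddy frame [-0.123  -0.0024  0.0669] tilt 37.32171337622255 head 78.54224658246561 F [ 6.6 10.4 -1.9] w 0.017174956572020075 t 7.4333
1 row for -x_c 20mm in tool axes: [ 0.01 -0.8  -0.61]  up: [-0.03  0.61 -0.8 ]
```

>>> send_rows(
  rows=[255,0,-0.64,-0.48,-0.1,0,0,255,0,-0.64,-0.48,-0.1,0,0,255,0,-0.64,-0.48,-0.1,0,0,255,0,-0.6,-0.45,-0.1,0,0,255,0,-0.4,-0.3,0,0,0],
)

```text
t: 7.85
tool_pos: [0.518, -0.0074, 0.0526]
tcp_rot: [0.1, 0.934, 0.338, 0.049]
ft_force: [-2.0, -5.0, 8.7]
gripper_width: 0.0174
```

```bash
python3 chk.py
```

```text
grasp pt in caddy frame [-0.1888 -0.0031  0.0669] tilt 39.97271703816168 head 78.43141501069495 F [-2.  -5.   8.7] w 0.017380237825478668 t 7.85
1 row for -x_c 20mm in tool axes: [ 0.01 -0.77 -0.64]  up: [-0.02  0.64 -0.77]
```

>>> send_rows(
  rows=[255,0,-0.35,-0.28,0,0,0,255,0,-0.35,-0.28,0,0,0,255,0,-0.15,-0.12,0,0,0],
)

```text
t: 8.1
tool_pos: [0.5169, -0.0119, 0.0531]
tcp_rot: [0.106, 0.928, 0.354, 0.048]
ft_force: [0.6, -0.4, 2.5]
gripper_width: 0.0175
```

```bash
python3 chk.py
```

```text
grasp pt in caddy frame [-0.1939 -0.0032  0.0671] tilt 41.82449214018877 head 77.43495871715919 F [ 0.6 -0.4  2.5] w 0.017452197654793822 t 8.1
1 row for -x_c 20mm in tool axes: [ 0.   -0.75 -0.67]  up: [-0.01  0.67 -0.75]
```

>>> send_rows(
  rows=[0,0,0,0,0,0,0,0,0,0,0,0,0,0,0,0,0,0,0,0,0,0,0,0,0,0,0,0,0,0,0,0,0,0,0],
)

```text
t: 8.52
tool_pos: [0.5177, -0.0115, 0.0523]
tcp_rot: [0.105, 0.928, 0.353, 0.049]
ft_force: [0.8, 0.2, -0.1]
gripper_width: 0.0764
```

>>> send_rows(
  rows=[0,0,0,0,0,0,0,0,0,0,-0.5,0,0,0,0,0,0,-0.9,0,0,0,0,0,0,-1,0,0,0,0,0,0,-1,0,0,0],
)

```text
t: 8.93
tool_pos: [0.5038, -0.0567, 0.1035]
tcp_rot: [0.106, 0.928, 0.353, 0.045]
ft_force: [0.3, -0.5, -0.3]
gripper_width: 0.0852
```

>>> send_rows(
  rows=[0,0,0,-1,0,0,0,0,0,0,-1,0,0,0,0,0,0,-1,0,0,0,0,0,0,-1,0,0,0,0,0,0,-1,0,0,0],
)

```text
t: 9.35
tool_pos: [0.4849, -0.1276, 0.1852]
tcp_rot: [0.106, 0.929, 0.351, 0.047]
ft_force: [0.1, 0.6, -0.5]
gripper_width: 0.086
```

```bash
cat > look3.py <<'E'
from fit import *
from mv import *
C=cam("wrist"); im=robot.read_camera("wrist"); p=[.5557,.1654,1.337]; s=robot.read_state()
for th in ["pull_grip","ring_floor"]:
    for r in robot.regions_of("wrist",th)[:2]: print(th,round(r["conf"],2),np.round(r["rect"]))
a=np.linspace(0,2*np.pi,24,endpoint=False)
q=shelf(C,p,np.r_[np.c_[-.095+.028*np.cos(a),.028*np.sin(a),0*a+.055],[[-.213,.009,.083],[-.213,-.009,.083],[-.15,.009,.083],[-.15,-.009,.083],[-.146,.054,.068],[-.146,-.054,.068],[-.04,.073,.15],[-.04,-.073,.15]]])
print(np.round(q[-8:]).tolist())
for u in q: cv2.circle(im,tuple(int(v) for v in u),2,(0,0,255),1)
cv2.imwrite("pics/w3.png",im); t=robot.read_camera("top"); cv2.imwrite("pics/t3.png",t)
print(np.round(s["tool_pos"],3),s["tcp_rot"],s["t"])
E
python3 look3.py
```

```text
pull_grip 0.94 [255. 171. 383. 319.]
ring_floor 0.7 [257. 169. 390. 319.]
[[337.0, 222.0], [310.0, 221.0], [335.0, 266.0], [312.0, 265.0], [389.0, 252.0], [258.0, 251.0], [399.0, 383.0], [245.0, 381.0]]
[ 0.486 -0.131  0.188] [0.10558029 0.92993499 0.34875827 0.04941027] 9.4
```

View pics/w3.png

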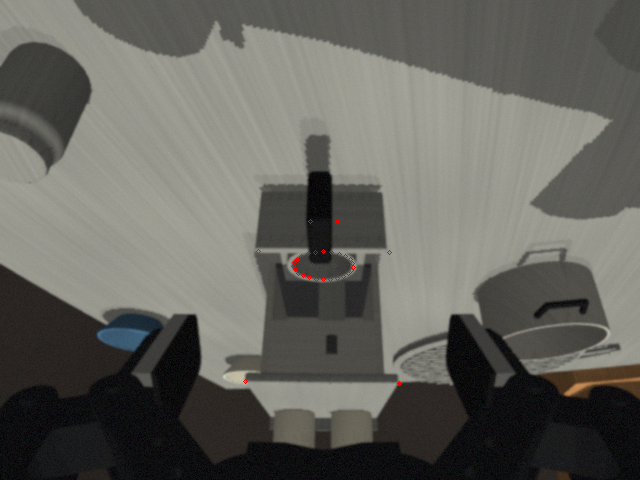

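The holder is fully out. The plate edge runs from (257,250) to (387,249) and the paddle is at u 308–331, so my caddy yaw is about 0.9° off. Next is a view from straight above the ring before I fetch the bottle.

Run:
```python
from mv import *
a=1.353
s=robot.read_state(); R0=R.from_quat(s["tcp_rot"]).as_matrix()
b=rows([.50,-.08,.29],Rtool(a,0.0)); c=rows([.535,.08,.29],Rtool(a,0.0),*b)
```

```text
n 11 shift [-0.02  0.4  -0.37] turn [ 0.94  0.02 -0.01]
  path [0.49, -0.13, 0.2] [0.49, -0.12, 0.22] [0.49, -0.11, 0.25] [0.5, -0.09, 0.27] [0.5, -0.08, 0.29]
n 9 shift [0.   0.91 0.  ] turn [0. 0. 0.]
  path [0.5, -0.06, 0.29] [0.51, -0.03, 0.29] [0.52, 0.01, 0.29] [0.53, 0.04, 0.29] [0.54, 0.08, 0.29]
```

>>> send_rows(
  rows=[0,-0.02,0.4,-0.37,0.94,0.02,0,0,-0.02,0.4,-0.37,0.94,0.02,0,0,-0.02,0.4,-0.37,0.94,0.02,0,0,-0.02,0.4,-0.37,0.94,0.02,0,0,-0.02,0.4,-0.37,0.94,0.02,0],
)

```text
t: 9.97
tool_pos: [0.4859, -0.1152, 0.2301]
tcp_rot: [0.118, 0.974, 0.192, 0.016]
ft_force: [-0.5, -0.7, 0.5]
gripper_width: 0.0859
```

>>> send_rows(
  rows=[0,-0.02,0.4,-0.37,0.94,0.02,0,0,-0.02,0.4,-0.37,0.94,0.02,0,0,-0.02,0.4,-0.37,0.94,0.02,0,0,-0.02,0.4,-0.37,0.94,0.02,0,0,-0.02,0.4,-0.37,0.94,0.02,0],
)

```text
t: 10.38
tool_pos: [0.4934, -0.0832, 0.2748]
tcp_rot: [0.117, 0.993, 0.023, -0.01]
ft_force: [0.5, 0.1, -1.3]
gripper_width: 0.0856
```

>>> send_rows(
  rows=[0,0,0.9,0,0.5,0,0,0,0,0.9,0,0,0,0,0,0,0.9,0,0,0,0,0,0,0.9,0,0,0,0,0,0,0.9,0,0,0,0],
)

```text
t: 10.8
tool_pos: [0.5114, 0.0122, 0.2723]
tcp_rot: [0.113, 0.993, 0.002, -0.016]
ft_force: [0.6, -0.8, 0.7]
gripper_width: 0.0856
```

>>> send_rows(
  rows=[0,0,0.9,0,0,0,0,0,0,0.9,0,0,0,0,0,0,0.7,0,0,0,0,0,0,0,0,0,0,0],
)

```text
t: 11.13
tool_pos: [0.5201, 0.0679, 0.2668]
tcp_rot: [0.11, 0.994, 0.001, -0.021]
ft_force: [-0.3, -0.7, 0.4]
gripper_width: 0.0855
```

```bash
sed -i 's/w3/w4/; s/t3/t4/; s/1.337/1.353/' look3.py; python3 look3.py; python3 chk.py
```

```text
pull_grip 0.87 [226.  56. 361. 314.]
ring_floor 0.77 [228.  59. 364. 315.]
[[306.0, 61.0], [281.0, 61.0], [307.0, 149.0], [283.0, 149.0], [363.0, 152.0], [227.0, 153.0], [403.0, 320.0], [188.0, 324.0]]
[0.52  0.067 0.267] [ 1.10165022e-01  9.93674195e-01  4.29807947e-04 -2.17962714e-02] 11.1833
grasp pt in caddy frame [-0.1057  0.0109  0.2865] tilt 2.3779240899855707 head 77.19934275268994 F [-0.6  0.8  0.3] w 0.08529510702179355 t 11.3333
1 row for -x_c 20mm in tool axes: [ 0.01 -1.    0.  ]  up: [ 0.04 -0.   -1.  ]
```

View pics/w4.png

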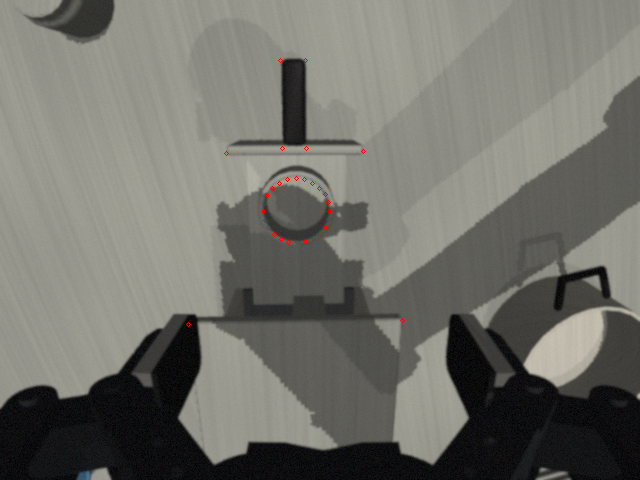

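Run:
```python
import cv2,numpy as np
from fit import *
im=cv2.imread("pics/w4.png")[130:270,210:390]; im=cv2.convertScaleAbs(im,alpha=1.7,beta=10); cv2.imwrite("pics/w4z.png",cv2.resize(im,None,fx=4,fy=4,interpolation=cv2.INTER_CUBIC))
C=cam("wrist"); print("cam",-C[2].T@C[3],"axis",C[2][2])
a=np.linspace(0,2*np.pi,90)
for r,z in((.033,.055),(.028,.055),(.033,.018),(.028,.018)):
    q=shelf(C,[.5557,.1654,1.353],np.c_[-.095+r*np.cos(a),r*np.sin(a),0*a+z]); print(r,z,np.round([q.min(0),q.max(0)]).tolist(),"zoomed",np.round([(q.min(0)-[210,130])*4,(q.max(0)-[210,130])*4]).tolist())
```

```text
cam [ 0.50946507 -0.00940087  0.41181343] axis [ 0.02521205  0.29160333 -0.95620701]
0.033 0.055 [[259.0, 176.0], [336.0, 251.0]] zoomed [[195.0, 183.0], [504.0, 484.0]]
0.028 0.055 [[265.0, 182.0], [330.0, 246.0]] zoomed [[219.0, 207.0], [481.0, 463.0]]
0.033 0.018 [[263.0, 170.0], [333.0, 239.0]] zoomed [[211.0, 160.0], [493.0, 435.0]]
0.028 0.018 [[268.0, 175.0], [328.0, 234.0]] zoomed [[233.0, 181.0], [472.0, 415.0]]
```

View pics/w4z.png

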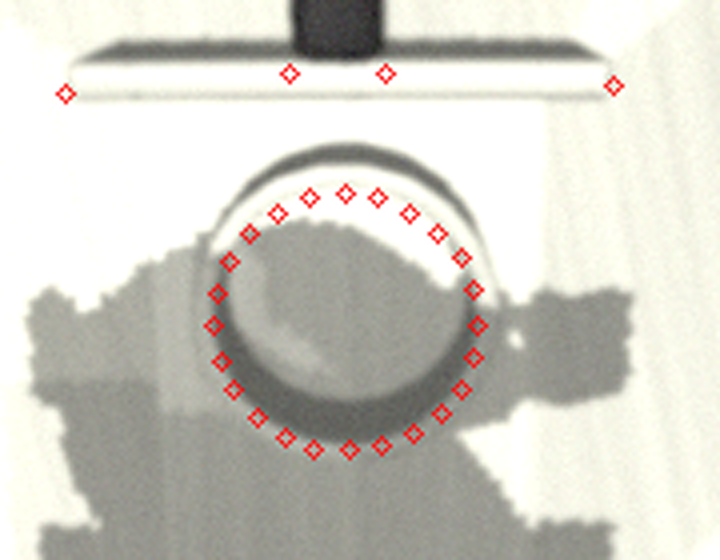

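The ring fits the model to within about 2 mm; corrected, the ring is at about (0.535, 0.071). Now to the bottle.

Run:
```python
from mv import *
rows([.585,-.30,.29],Rtool(1.353,0.0))
```

```text
n 18 shift [-0.4  -0.95 -0.07] turn [-0.   -0.03 -0.  ]
  path [0.52, 0.04, 0.27] [0.54, -0.04, 0.27] [0.56, -0.14, 0.28] [0.57, -0.22, 0.28] [0.58, -0.3, 0.29]
```

>>> send_rows(
  rows=[0,-0.4,-0.95,-0.15,0,-0.03,0,0,-0.4,-0.95,-0.15,0,-0.03,0,0,-0.4,-0.95,-0.15,0,-0.03,0,0,-0.4,-0.95,-0.15,0,-0.03,0,0,-0.4,-0.95,-0.15,0,-0.03,0],
)

```text
t: 11.75
tool_pos: [0.5365, -0.0408, 0.2814]
tcp_rot: [0.11, 0.994, -0.0, -0.017]
ft_force: [0.2, -0.2, 0.1]
gripper_width: 0.0854
```

>>> send_rows(
  rows=[0,-0.4,-0.95,-0.15,0,-0.03,0,0,-0.4,-0.95,-0.15,0,-0.03,0,0,-0.4,-0.95,-0.15,0,-0.03,0,0,-0.4,-0.95,-0.15,0,-0.03,0,0,-0.4,-0.95,-0.15,0,-0.03,0],
)

```text
t: 12.17
tool_pos: [0.5521, -0.1521, 0.2968]
tcp_rot: [0.113, 0.993, -0.001, -0.011]
ft_force: [-0.4, 0.6, 0.6]
gripper_width: 0.0852
```

>>> send_rows(
  rows=[0,-0.4,-0.95,-0.15,0,-0.03,0,0,-0.4,-0.95,-0.15,0,-0.03,0,0,-0.4,-0.95,-0.15,0,-0.03,0,0,-0.4,-0.95,-0.15,0,-0.03,0,0,-0.4,-0.95,-0.15,0,-0.03,0],
)

```text
t: 12.58
tool_pos: [0.566, -0.2636, 0.3125]
tcp_rot: [0.117, 0.993, -0.001, -0.006]
ft_force: [0.6, 1.0, -0.3]
gripper_width: 0.0854
```

>>> send_rows(
  rows=[0,-0.4,-0.95,-0.1,0,-0.03,0,0,-0.4,-0.95,-0.1,0,-0.03,0,0,0,0,0,0,0,0],
)

```text
t: 12.83
tool_pos: [0.5704, -0.3122, 0.3166]
tcp_rot: [0.121, 0.993, -0.002, -0.004]
ft_force: [0.3, 0.5, 0.5]
gripper_width: 0.0854
```

```bash
cat > lookb.py <<'E'
from fit import *
from mv import *
import sys
C=cam("wrist"); im=robot.read_camera("wrist"); s=robot.read_state()
rs=robot.regions_of("wrist","bottle"); print([(round(r["conf"],2),np.round(r["rect"])) for r in rs])
r=rs[0]; b,f=fit([(C,r["rect"])],prof["bottle"],[.59,-.308]); print("bottle",b)
h=hull_centroid(C,*b,prof["bottle"])[1]; cv2.polylines(im,[h.astype(np.int32)],True,(0,0,255),1)
cv2.imwrite("pics/%s.png"%sys.argv[1],im)
Rt=R.from_quat(s["tcp_rot"]).as_matrix(); print(s["tool_pos"],"tilt axis z_t",Rt[:,2].round(3),"t",s["t"])
c=rows([*b,.18],Rtool(1.353,0.0)); rows([*b,.096-.0187],Rtool(1.353,0.0),*c)
E
python3 lookb.py w5
```

```text
[]Traceback (most recent call last):
  File "lookb.py", line 6, in <module>
    r=rs[0]; b,f=fit([(C,r["rect"])],prof["bottle"],[.59,-.308]); print("bottle",b)
      ~~^^^
IndexError: list index out of range
```

Run:
```python
from fit import *
im=robot.read_camera("wrist"); C=cam("wrist")
for n in ("bottle","jar","cup"): print(n,[(round(r["conf"],2),np.round(r["rect"])) for r in robot.regions_of("wrist",n)])
h=hull_centroid(C,.589,-.308,prof["bottle"])[1]; print(h.min(0),h.max(0)); cv2.polylines(im,[h.astype(np.int32)],True,(0,0,255),1); cv2.imwrite("pics/w5.png",im)
```

```text
bottle [(0.59, array([267., 163., 323., 231.])), (0.54, array([373., 391., 459., 462.]))]
jar [(0.63, array([234., 318., 287., 394.]))]
cup [(0.82, array([454., 155., 547., 229.]))]
[271.39664 164.70946] [328.62604 236.94016]
```

View pics/w5.png

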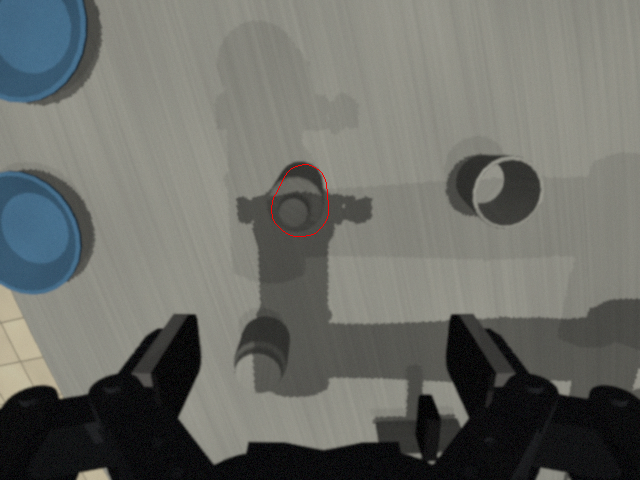

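The bottle is at u 267–323, v 163–231 with its neck top at about (292,211), roughly 5 px off my first estimate. The jar and cup are where they were.

Run:
```python
from fit import *
from mv import *
C=cam("wrist")
b,_=fit([(C,[267,163,323,231])],prof["bottle"],[.59,-.308]); print("bottle by rect",b,"by neck top",ray(C,[(292,211)],.14))
s=robot.read_state(); print(s["tool_pos"],s["tcp_rot"],s["t"])
c=rows([*b,.20],Rtool(1.353,0.0)); rows([*b,.096-.0187],Rtool(1.353,0.0),*c)
```

```text
bottle by rect [ 0.59256673 -0.31123244] by neck top [[ 0.59302024 -0.31334905  0.14      ]]
[ 0.57089011 -0.3075676   0.31719476] [ 0.11803364  0.99300101 -0.0012858  -0.00392471] 13.1333
n 6 shift [-0.19  0.01  0.98] turn [-0.01 -0.02 -0.04]
  path [0.57, -0.31, 0.3] [0.58, -0.31, 0.28] [0.59, -0.31, 0.24] [0.59, -0.31, 0.22] [0.59, -0.31, 0.2]
n 7 shift [ 0.   -0.    0.88] turn [0. 0. 0.]
  path [0.59, -0.31, 0.18] [0.59, -0.31, 0.16] [0.59, -0.31, 0.13] [0.59, -0.31, 0.09] [0.59, -0.31, 0.08]
```

>>> send_rows(
  rows=[0,-0.19,0,0.98,0,-0.02,-0.04,0,-0.19,0,0.98,0,-0.02,-0.04,0,-0.19,0,0.98,0,-0.02,-0.04,0,-0.19,0,0.98,0,-0.02,-0.04,0,-0.19,0,0.98,0,-0.02,-0.04],
)

```text
t: 13.55
tool_pos: [0.5927, -0.3091, 0.225]
tcp_rot: [0.107, 0.994, -0.004, 0.008]
ft_force: [0.5, -0.1, 0.5]
gripper_width: 0.0853
```

```bash
cat > to.py <<'E'
from mv import *
import sys
p=[float(v) for v in sys.argv[1:4]]; s=robot.read_state(); Rt=R.from_quat(s["tcp_rot"]).as_matrix()
print(np.round(s["tool_pos"],4),"z_t",Rt[:,2].round(3),"F",s["ft_force"].round(1) if hasattr(s["ft_force"],"round") else s["ft_force"],"w",s["gripper_width"],"t",s["t"])
rows(p,Rtool(1.353,0.0))
E
python3 to.py .5928 -.312 .077
```

```text
[ 0.5927 -0.3091  0.225 ] z_t [ 0.015 -0.009 -1.   ] F [ 0.5 -0.1  0.5] w 0.08534570690175532 t 13.55
n 8 shift [ 0.   -0.01  0.93] turn [-0.01  0.03  0.  ]
  path [0.59, -0.31, 0.21] [0.59, -0.31, 0.17] [0.59, -0.31, 0.13] [0.59, -0.31, 0.1] [0.59, -0.31, 0.08]
```

>>> send_rows(
  rows=[0,0.02,-0.05,0.93,0,0.1,0,0,0.02,-0.05,0.93,0,0.1,0,0,0.02,-0.05,0.93,0,0,0,0,0,-0.05,0.5,0,0,0],
)

```text
t: 13.88
tool_pos: [0.5912, -0.3085, 0.1551]
tcp_rot: [0.104, 0.995, -0.002, -0.0]
ft_force: [-0.3, 1.0, -0.8]
gripper_width: 0.085
```

```bash
python3 to.py .5928 -.312 .077
```

```text
[ 0.5912 -0.3085  0.1551] z_t [-0.001 -0.005 -1.   ] F [-0.3  1.  -0.8] w 0.0850072379462115 t 13.8833
n 4 shift [-0.03 -0.04  0.98] turn [-0.02 -0.    0.03]
  path [0.59, -0.31, 0.14] [0.59, -0.31, 0.12] [0.59, -0.31, 0.1] [0.59, -0.31, 0.08]
```

>>> send_rows(
  rows=[0,-0.03,-0.08,0.9,0,0,0,0,-0.03,-0.08,0.9,0,0,0,0,-0.03,-0.08,0.9,0,0,0,0,-0.03,-0.08,0.8,0,0,0,0,0,0,0.2,0,0,0],
)

```text
t: 14.3
tool_pos: [0.5935, -0.3126, 0.0796]
tcp_rot: [0.101, 0.995, -0.003, 0.001]
ft_force: [-0.8, -0.5, 0.2]
gripper_width: 0.0854
```

```bash
python3 to.py .5928 -.312 .077
```

```text
[ 0.5935 -0.3126  0.0796] z_t [ 0.001 -0.006 -1.   ] F [-0.8 -0.5  0.2] w 0.08538269169994982 t 14.3
n 1 shift [0.04 0.02 0.13] turn [-0.08  0.03  0.21]
  path [0.59, -0.31, 0.08]
```

>>> send_rows(
  rows=[255,0,0,0.1,0,0,0,255,0,0,0,0,0,0,255,0,0,0,0,0,0,255,0,0,0,0,0,0,255,0,0,0,0,0,0],
  grip_force=50,
)

```text
t: 14.72
tool_pos: [0.5944, -0.3113, 0.0799]
tcp_rot: [0.1, 0.995, -0.003, 0.001]
ft_force: [-0.3, 0.0, -4.2]
gripper_width: 0.0469
```

>>> send_rows(
  rows=[255,0,0,0,0,0,0,255,0,0,0,0,0,0],
)

```text
t: 14.88
tool_pos: [0.5943, -0.3109, 0.08]
tcp_rot: [0.1, 0.995, -0.003, 0.002]
ft_force: [0.1, -1.1, -2.9]
gripper_width: 0.0464
```

```bash
python3 to.py .5928 -.312 .25
```

```text
[ 0.5943 -0.3109  0.08  ] z_t [ 0.003 -0.006 -1.   ] F [ 0.1 -1.1 -2.9] w 0.04639990410002003 t 14.8833
n 9 shift [ 0.   -0.01 -0.94] turn [-0.01  0.01  0.03]
  path [0.59, -0.31, 0.1] [0.59, -0.31, 0.14] [0.59, -0.31, 0.17] [0.59, -0.31, 0.21] [0.59, -0.31, 0.25]
```

>>> send_rows(
  rows=[255,0,0,-0.7,0,0,0,255,0,0,-0.94,0,0,0,255,0,0,-0.94,0,0,0,255,0,0,-0.94,0,0,0,255,0,0,-0.94,0,0,0],
)

```text
t: 15.3
tool_pos: [0.5894, -0.3085, 0.1638]
tcp_rot: [0.102, 0.995, 0.0, -0.007]
ft_force: [-0.0, 0.4, -3.5]
gripper_width: 0.0467
```

>>> send_rows(
  rows=[255,0,0,-0.94,0,0,0,255,0,0,-0.94,0,0,0,255,0,0,-0.9,0,0,0],
)

```text
t: 15.55
tool_pos: [0.589, -0.3081, 0.2209]
tcp_rot: [0.102, 0.995, 0.001, -0.008]
ft_force: [-0.4, -0.1, -3.3]
gripper_width: 0.0468
```

```bash
python3 to.py .5356 .0725 .23
```

```text
[ 0.589  -0.3081  0.2209] z_t [-0.015  0.004 -1.   ] F [-0.4 -0.1 -3.3] w 0.046779914638690294 t 15.55
n 19 shift [ 0.35  0.95 -0.02] turn [ 0.   -0.01  0.01]
  path [0.59, -0.29, 0.22] [0.57, -0.21, 0.22] [0.56, -0.11, 0.23] [0.55, -0.01, 0.23] [0.54, 0.07, 0.23]
```

>>> send_rows(
  rows=[255,0.35,0.93,-0.06,0,0,0,255,0.35,0.93,-0.06,0,0,0,255,0.35,0.93,-0.06,0,0,0,255,0.35,0.93,-0.06,0,0,0,255,0.35,0.93,-0.06,0,0,0],
)

```text
t: 15.97
tool_pos: [0.5747, -0.2112, 0.2318]
tcp_rot: [0.106, 0.994, 0.0, -0.003]
ft_force: [0.3, 0.8, -3.9]
gripper_width: 0.0468
```

>>> send_rows(
  rows=[255,0.35,0.93,-0.06,0,0,0,255,0.35,0.93,-0.06,0,0,0,255,0.35,0.93,-0.06,0,0,0,255,0.35,0.93,-0.06,0,0,0,255,0.35,0.93,-0.06,0,0,0],
)

```text
t: 16.38
tool_pos: [0.557, -0.1078, 0.2371]
tcp_rot: [0.107, 0.994, 0.001, -0.004]
ft_force: [0.9, 0.2, -2.1]
gripper_width: 0.0465
```

```bash
python3 to.py .5356 .0725 .23
```

```text
[ 0.557  -0.1078  0.2371] z_t [-0.008  0.003 -1.   ] F [ 0.9  0.2 -2.1] w 0.046539828163044084 t 16.3833
n 9 shift [0.33 0.95 0.04] turn [ 0.   -0.01  0.01]
  path [0.55, -0.09, 0.24] [0.55, -0.05, 0.23] [0.55, -0.01, 0.23] [0.54, 0.03, 0.23] [0.54, 0.07, 0.23]
```

>>> send_rows(
  rows=[255,0.33,0.93,0.02,0,-0.05,0,255,0.33,0.93,0.02,0,-0.05,0,255,0.33,0.93,0.02,0,-0.05,0,255,0.33,0.93,0.02,0,-0.05,0,255,0.33,0.93,0.02,0,-0.05,0],
)

```text
t: 16.8
tool_pos: [0.5418, -0.0049, 0.2351]
tcp_rot: [0.107, 0.994, 0.001, 0.005]
ft_force: [0.9, -0.5, -3.3]
gripper_width: 0.0467
```

>>> send_rows(
  rows=[255,0.3,0.93,0.02,0,0,0,255,0.3,0.8,0.02,0,0,0,255,0.1,0.5,0.02,0,0,0,255,0,0,0,0,0,0],
)

```text
t: 17.13
tool_pos: [0.5353, 0.0468, 0.2336]
tcp_rot: [0.106, 0.994, 0.002, 0.004]
ft_force: [-0.4, -0.0, -3.5]
gripper_width: 0.0463
```

```bash
python3 to.py .5356 .0725 .15
```

```text
[0.5353 0.0468 0.2336] z_t [ 0.009  0.004 -1.   ] F [-0.4 -0.  -3.5] w 0.046274589266714634 t 17.1333
n 5 shift [0.06 0.25 0.84] turn [0.02 0.02 0.02]
  path [0.54, 0.05, 0.22] [0.54, 0.06, 0.2] [0.54, 0.06, 0.18] [0.54, 0.07, 0.17] [0.54, 0.07, 0.15]
```

>>> send_rows(
  rows=[255,0.03,0.6,0.4,0,0.05,0,255,0.03,0.5,0.8,0,0.05,0,255,0.03,0.2,0.8,0,0.05,0,255,0,0.05,0.8,0,0,0,255,0,0,0.4,0,0,0],
)

```text
t: 17.55
tool_pos: [0.542, 0.0752, 0.1692]
tcp_rot: [0.107, 0.994, 0.004, 0.002]
ft_force: [-0.6, 0.1, -4.1]
gripper_width: 0.0465
```

```bash
python3 to.py .5356 .0725 .15
python3 - <<'E'
from fit import *
from mv import *
C=cam("wrist"); im=robot.read_camera("wrist"); s=robot.read_state(); p=[.5557,.1654,1.353]
Rt=R.from_quat(s["tcp_rot"]).as_matrix(); u=s["tool_pos"]+.080*Rt[:,2]-.0014*Rt[:,1]; print("underside",u)
a=np.linspace(0,2*np.pi,48)
q=shelf(C,p,np.c_[-.0965+.028*np.cos(a),-.0005+.028*np.sin(a),0*a+.055])
b=proj(C,u+.024*(np.cos(a)[:,None]*Rt[:,0]+np.sin(a)[:,None]*Rt[:,1]))
cv2.polylines(im,[q.astype(np.int32)],True,(0,0,255),1);cv2.polylines(im,[b.astype(np.int32)],True,(0,255,0),1)
print(q.min(0),q.max(0)); im=im[100:340,160:480]; cv2.imwrite("pics/w6.png",cv2.resize(im,None,fx=2.4,fy=2.4,interpolation=cv2.INTER_CUBIC))
E
```

```text
[0.542  0.0752 0.1692] z_t [ 0.005  0.008 -1.   ] F [-0.6  0.1 -4.1] w 0.04645134389869446 t 17.55
n 1 shift [ 0.29 -0.21  0.96] turn [0.13 0.04 0.06]
  path [0.54, 0.07, 0.15]
underside [0.54120202 0.07406467 0.08797173]
[288.29103828 179.20713009] [378.14094385 265.79274916]
```

View pics/w6.png

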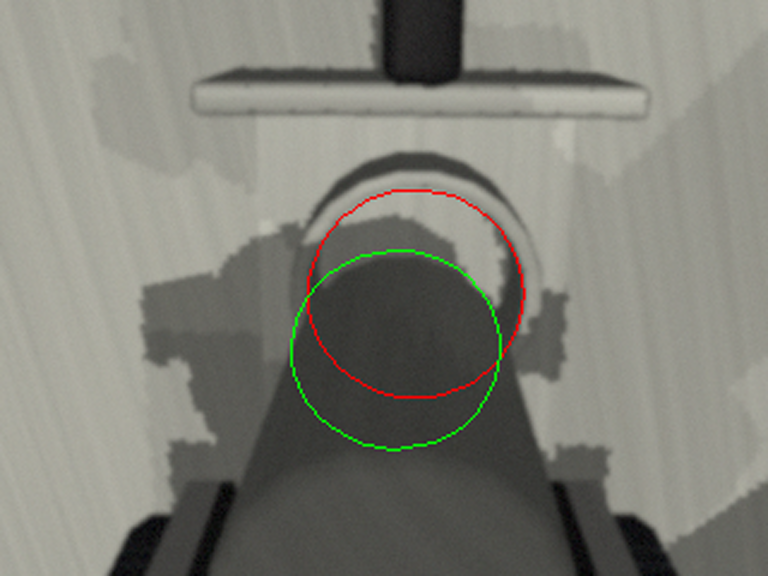

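The prediction (green) matches the bottle's bottom and the red circle matches the ring bore. The bottle has to go about 4 mm along +x_t and 4.5 mm along -y_t.

>>> send_rows(
  rows=[255,0.2,-0.25,0.1,0,0,0,255,0,0,0,0,0,0],
)

```text
t: 17.77
tool_pos: [0.536, 0.0697, 0.1651]
tcp_rot: [0.107, 0.994, 0.003, -0.0]
ft_force: [-0.4, 0.1, -2.9]
gripper_width: 0.0467
```

```bash
python3 to.py .5371 .0717 .135
```

```text
[0.536  0.0697 0.1651] z_t [ 0.     0.006 -1.   ] F [-0.4  0.1 -2.9] w 0.0467262652410627 t 17.7667
n 2 shift [-0.02  0.05  0.75] turn [ 0.04 -0.01  0.02]
  path [0.54, 0.07, 0.15] [0.54, 0.07, 0.14]
```

>>> send_rows(
  rows=[255,-0.04,0.06,0.5,0,0,0,255,-0.03,0.04,0.5,0,0,0],
)

```text
t: 17.93
tool_pos: [0.54, 0.0714, 0.1475]
tcp_rot: [0.107, 0.994, 0.005, 0.003]
ft_force: [-0.0, -0.8, -3.1]
gripper_width: 0.0466
```

```bash
python3 to.py .5374 .0719 .135
```

```text
[0.54   0.0714 0.1475] z_t [ 0.008  0.008 -1.   ] F [-0.  -0.8 -3.1] w 0.04658734730913283 t 17.9333
n 1 shift [ 0.14 -0.01  0.63] turn [0.14 0.09 0.04]
  path [0.54, 0.07, 0.14]
```

>>> send_rows(
  rows=[255,0.17,-0.02,0.25,0.1,0.1,0,255,0.05,0,0.25,0,0.05,0],
)

```text
t: 18.1
tool_pos: [0.5355, 0.0718, 0.1362]
tcp_rot: [0.108, 0.994, 0.001, -0.002]
ft_force: [0.4, 0.3, -3.1]
gripper_width: 0.0464
```

```bash
python3 to.py .5374 .0719 .12
```

```text
[0.5355 0.0718 0.1362] z_t [-0.004  0.003 -1.   ] F [ 0.4  0.3 -3.1] w 0.04640105783571217 t 18.1
n 1 shift [-0.09  0.03  0.81] turn [ 0.04 -0.07  0.03]
  path [0.54, 0.07, 0.12]
```

>>> send_rows(
  rows=[255,-0.07,0,0.3,0,-0.05,0,255,0.03,0,0.3,0,0,0],
)

```text
t: 18.27
tool_pos: [0.5366, 0.0718, 0.1232]
tcp_rot: [0.108, 0.994, 0.001, -0.0]
ft_force: [0.6, -0.2, -2.9]
gripper_width: 0.0465
```

```bash
python3 to.py .5374 .0715 .10
```

```text
[0.5366 0.0718 0.1232] z_t [-0.     0.003 -1.   ] F [ 0.6 -0.2 -2.9] w 0.046508698635400005 t 18.2667
n 2 shift [-0.02 -0.01  0.58] turn [ 0.02 -0.01  0.01]
  path [0.54, 0.07, 0.11] [0.54, 0.07, 0.1]
```

The bottle's bottom is in the bore with no side force. Lowering to the floor.

>>> send_rows(
  rows=[255,0.02,0,0.35,0,0,0,255,0.02,0,0.35,0,0,0,255,0.02,0,0.3,0,0,0],
)

```text
t: 18.52
tool_pos: [0.5355, 0.0723, 0.1012]
tcp_rot: [0.108, 0.994, 0.001, -0.0]
ft_force: [-0.8, -0.7, -2.5]
gripper_width: 0.0465
```

```bash
python3 to.py .5374 .0715 .098
```

```text
[0.5355 0.0723 0.1012] z_t [ 0.     0.003 -1.   ] F [-0.8 -0.7 -2.5] w 0.04653534251639227 t 18.5167
n 1 shift [-0.1  -0.02  0.16] turn [ 0.04 -0.01  0.03]
  path [0.54, 0.07, 0.1]
```

>>> send_rows(
  rows=[255,-0.05,0,0.12,0,0,0,255,0,0,0.12,0,0,0],
)

```text
t: 18.68
tool_pos: [0.5361, 0.072, 0.0967]
tcp_rot: [0.107, 0.994, 0.0, -0.001]
ft_force: [-8.7, 2.8, 28.1]
gripper_width: 0.0468
```

```bash
python3 to.py .5374 .0715 .098
```

```text
[0.5361 0.072  0.0967] z_t [-0.002  0.001 -1.   ] F [-8.7  2.8 28.1] w 0.04677111888689931 t 18.6833
n 1 shift [-0.07 -0.01 -0.06] turn [ 0.01 -0.03  0.05]
  path [0.54, 0.07, 0.1]
```

Bottle is on the floor (28 N upward). Easing off, opening, rising.

>>> send_rows(
  rows=[255,0,0,-0.08,0,0,0,0,0,0,0,0,0,0,0,0,0,0,0,0,0,0,0,0,0,0,0,0,0,0,0,0,0,0,0],
)

```text
t: 19.1
tool_pos: [0.5396, 0.073, 0.1016]
tcp_rot: [0.106, 0.994, 0.002, 0.003]
ft_force: [-1.3, 1.1, -0.2]
gripper_width: 0.0849
```

>>> send_rows(
  rows=[0,0,0,0,0,0,0,0,0,0,0,0,0,0,0,0,0,0,0,0,0],
)

```text
t: 19.35
tool_pos: [0.5402, 0.073, 0.102]
tcp_rot: [0.106, 0.994, 0.002, 0.004]
ft_force: [-0.5, -0.5, -0.6]
gripper_width: 0.0853
```

```bash
python3 to.py .536 .0715 .25
```

```text
[0.5402 0.073  0.102 ] z_t [ 0.008  0.003 -1.   ] F [-0.5 -0.5 -0.6] w 0.08534676449805653 t 19.35
n 8 shift [ 0.02 -0.01 -0.93] turn [0.01 0.01 0.01]
  path [0.54, 0.07, 0.12] [0.54, 0.07, 0.16] [0.54, 0.07, 0.19] [0.54, 0.07, 0.23] [0.54, 0.07, 0.25]
```

>>> send_rows(
  rows=[0,0.05,-0.02,-0.6,0,0.05,0,0,0.02,-0.02,-0.9,0,0,0,0,0.02,-0.02,-0.95,0,0,0,0,0,-0.02,-0.95,0,0,0,0,0,-0.02,-0.95,0,0,0],
)

```text
t: 19.77
tool_pos: [0.5341, 0.0698, 0.1863]
tcp_rot: [0.106, 0.994, -0.001, -0.005]
ft_force: [0.6, 0.1, -0.7]
gripper_width: 0.0855
```

>>> send_rows(
  rows=[0,0,-0.02,-0.95,0,0,0,0,0,-0.02,-0.95,0,0,0,0,0,-0.02,-0.95,0,0,0,0,0,0,-0.95,0,0,0,0,0,-0.3,-0.5,0,0,0],
)

```text
t: 20.18
tool_pos: [0.5333, 0.0628, 0.278]
tcp_rot: [0.106, 0.994, -0.001, -0.003]
ft_force: [0.2, -0.4, 0.6]
gripper_width: 0.0855
```

>>> send_rows(
  rows=[0,0,-0.95,0,0,0,0,0,0,-0.95,0,0,0,0,0,0,-0.95,0,0,0,0,0,0,-0.95,0,0,0,0,0,0,-0.5,0,0,0,0],
)

```text
t: 20.6
tool_pos: [0.5149, -0.024, 0.2801]
tcp_rot: [0.104, 0.995, 0.001, -0.001]
ft_force: [-0.6, -0.4, 1.3]
gripper_width: 0.0854
```

Run:
```python
from fit import *
print(robot.read_state()["t"],robot.read_state()["ft_force"])
C=cam("wrist"); w=robot.read_camera("wrist"); p=[.5557,.1654,1.353]; a=p[2]
ring=np.array([.5353,.0711])
h=hull_centroid(C,*ring,[(r,z+.018) for r,z in prof["bottle"]])[1]; cv2.polylines(w,[h.astype(np.int32)],True,(0,0,255),1)
S=cam("scene"); T=cam("top"); s=robot.read_camera("scene"); t=robot.read_camera("top")
for nm,C2,im in(("scene",S,s),("top",T,t)):
  for th in("bottle","jar","cup","pot","pull_grip"): print(nm,th,[(round(r["conf"],2),np.round(r["rect"]).tolist()) for r in robot.regions_of(nm,th)[:2]])
  for u in shelf(C2,p,[[-.213,.009,.083],[-.213,-.009,.083]]): print(nm,"paddle front predicted",u.round(1))
cv2.imwrite("pics/w7.png",w); cv2.imwrite("pics/s7.png",s)
```

```text
20.6 [-0.63310319 -0.36053108  1.27952186]
scene bottle [(0.66, [366.0, 242.0, 404.0, 285.0])]
scene jar [(0.7, [258.0, 354.0, 293.0, 385.0])]
scene cup [(0.78, [166.0, 206.0, 207.0, 249.0]), (0.62, [318.0, 239.0, 425.0, 302.0])]
scene pot [(0.67, [416.0, 101.0, 525.0, 180.0]), (0.15, [260.0, 349.0, 295.0, 386.0])]
scene pull_grip [(0.98, [318.0, 234.0, 425.0, 299.0])]
scene paddle front predicted [318.6 254.9]
scene paddle front predicted [318.1 264.8]
top bottle [(0.82, [247.0, 182.0, 275.0, 219.0])]
top jar [(0.79, [356.0, 118.0, 390.0, 157.0])]
top cup [(0.72, [420.0, 262.0, 461.0, 297.0])]
top pot [(0.7, [72.0, 301.0, 107.0, 364.0])]
top pull_grip [(0.83, [216.0, 178.0, 322.0, 243.0])]
top paddle front predicted [319.4 220. ]
top paddle front predicted [321.7 210.8]
```

View pics/w7.png

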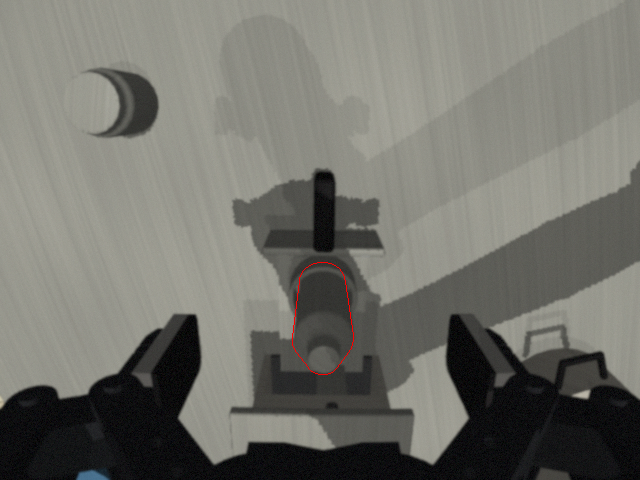

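View pics/s7.png

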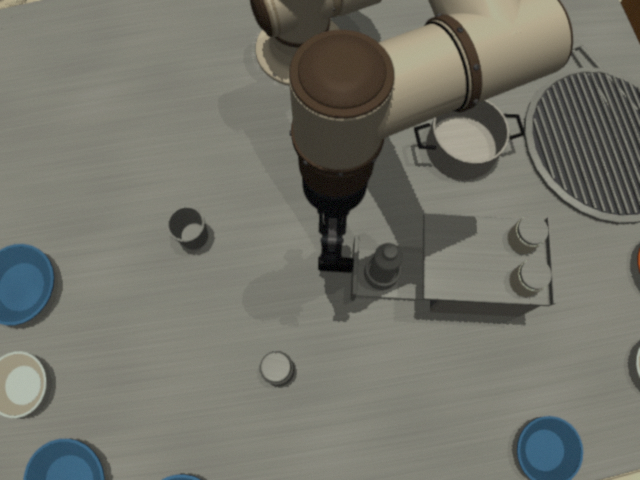

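The bottle's outline matches the model standing on the ring floor (u 293–354, v 262–375). The paddle front in the scene is at u≈318, as predicted for fully out, and the jar, cup and pot rectangles are unchanged. Handing in.

```bash
python3 -c "
from plant import robot
print(robot.hand_in())"
```

```text
the job is handed in; nothing more can be done
None
```

I pulled the holder out about 140 mm to its stop by the black grip. I then lowered the bottle into the ring until it pressed on the floor, let go, and backed the gripper clear above it. I handed the job in at about 21 s of the 64 s allowed. `hand_in()` gives no verdict, so I don't have the judged result.

**Last checks:**
- **Bottle:** in the final wrist picture it stands upright, and its outline matches the model of it on the ring floor.
- **Holder:** the front of the grip shows at column 318 in the scene picture, where the model puts it when fully out.
- **Jar and cup:** their outlines in the scene and top pictures are within about 3 pixels of where they started.
- **Pot:** it matches in the scene picture. The arm hid part of it from the top camera, so that view could not confirm it.
- **Forces:** the highest wrist reading I saw was about 30 N, when the bottle met the floor. It was near zero after I let go.

**Misses and disagreements:** the networks returned nothing for the bottle once and mixed up the bottle and the cup once. I checked those against the pictures.

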